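# Bedside lantern off its charger

### The arm

A 6-joint arm with a two-finger parallel gripper is mounted at the origin on the work surface. World frame = base frame: x ahead of the robot, y to its left, z up, the work surface at z = 0. Lengths are in m, angles in degrees, forces in N, time in s.
With the tool pointing down it reaches from about 0.25 to 0.725 m from the base axis. Payload 9.7 kg.
Tool frame: the origin (TCP) lies on the centre line of the jaws, within the pads' length; the fingertips stand 19 mm ahead of it and the grasp point (between the pads) is the TCP (bot.tcp_to_tips is the z of the fingertips in the tool frame, in m); z points along the fingers, y is the line along which they close (so a half turn about z gives the same grasp; the last joint's range is limited). The gripper opens to 85 mm and grips with 20 to 120 N. Pads are 22 mm wide; open, the fingers measure 114 mm over their backs; the gripper's body (76 mm by 85 mm) begins 54 mm behind the grasp point. The pads swing forward as they close: fully open they stand 13 mm farther back than shut.
Start: joints at [70.187, 4.979, 10.078, 95.1, 0, 90], TCP at [0.186, 0.517, 0.25] pointing down, gripper open.
Joint ranges: [-179.16, 179.16], [-48.56, 103.87], [-65.8, 70.77], [-126.05, 130.52], [-82.76, 87.17], [-180, 180]. Speed limits (degrees/s): [127.2, 127.2, 147.25, 180, 180, 180].

### API

Orientations are given as [roll, pitch, yaw] about the fixed x, y, z axes, in that order (R = Rz(yaw) Ry(pitch) Rx(roll)).
In Python, from workcell import bot gives the robot as it stands. The module is installed in compiled form; this text tells all that it offers.
- The arm moves only by the tool play_rows, never from a script. Its argument "increments" is a list of rows, each an object with "slide": the shift along the tool's x, y, z in mm, a list of three; "angular": the turn, a rotation vector about the tool's x, y, z in degrees, a list of three; "claw": the opening, from -1 (shut) to 1 (fully open). In form: [{"slide": [x, y, z], "angular": [rx, ry, rz], "claw": claw}, ...]. A call has 1 to 8 rows; each row shifts and turns the commanded pose from where the row before left it, along the tool's axes as they then stand; what a row does not reach is not made up. A row lasts 1/10 s, in which the tool goes at most 50 mm and 8.59 degrees, less where a joint would pass 70% of its speed; a pose out of reach is approached as far as the arm can. A call is refused whole if a number of a shift passes 50 or a number of a turn 8.59, either way. A call with a gripper value outside its range is refused whole. The fingers move at their own pace and stop on an object; "squeeze" is the grip in N (left out, the last holds). Time passes only in rows, so rows that do not move let the fingers close. It gives the time, the measured TCP pose, the force, the opening and the grip force at its end, in the units of the state.
- bot.get_obs(): the state, without advancing time (a new reading comes with each control period).
- bot.camera(name): name is "scene" or "side" or "wrist"; returns the picture (480x640x3 uint8, red, green, blue); there is no depth.
- bot.camera_info(name): a dict with "fovy" (degrees; the focal length in pixels is half the picture's height over the tangent of half this angle, whatever the lens; pixels are square), "cx", "cy" (the principal point, pixels), "R" (3x3) and "t" (3): a world point X has camera coordinates R X + t. Camera axes: x right, y down, z forward; pixel columns grow to the right and rows downward; lengths in m; the calibration is good to about 2 mm. A picture is of the moment at which its call begins: read the wrist's pose just before it. camera_info takes no time and is no camera call; for the wrist camera it gives the pose at the moment of the call.
- bot.job_done(): hands the job in; it is judged then, once.
The state is a dict: "time": time; "q": joint angles; "qd": joint speeds; "joint_efforts": joint torques, N m; "ee_pos": TCP position; "tcp_rot": TCP orientation; "wrist_force": force on the tool from outside, world axes, zero at the start; "torque": the same for the moment, N m; "opening": finger opening in m; "grasp_force": force on a finger pad.
Only numpy, scipy, OpenCV 4.12 (cv2) and the standard library are available. Lean on these libraries where they do the work, as an engineer would, in place of code of your own. Each camera call takes 0.05 s, during which the arm holds its last target. There are 200 camera calls.

### The job

Get the lantern ready beside the cot for a power cut: first clear the grey pill bottle off the round cork mat and stand it upright in the blue tray, then lift the orange lantern clear of its charging dock and stand it wholly on the cork mat. Keep both upright, set them down rather than dropping them, and leave everything else where it is.

Things in the scene. Friction and masses are not known exactly. Their poses are not given: they have to be found in the camera images.
- lantern: Loose orange and white lantern, 0.35-0.7 kg. Origin: centre of underside, z up. Base 90 mm in diameter, cap 84 mm, cap top 124 mm up. Rigid black arch handle above: a straight level bar along y, centred on the axis, bar centre 165 mm up, 12 mm thick along x, 14 mm high, 92 mm long, with an upright at each end (72 mm free between; 34 mm free below the bar).
- dock: White charging dock with a grey round rim, fixed. Origin at the centre of its underside, z up. Block 140 x 140 x 45 mm; the lantern stands on its top, 45 mm up, inside a round rim of 100 mm inner and 116 mm outer diameter whose top is 57 mm up, so the lantern must rise 12 mm to be free. Nothing latches it.
- mat: Round flat cork mat, fixed, 160 mm in diameter and 5 mm thick. Origin at the centre of its underside, z up. The lantern is to stand here; the pill bottle stands on it at the start.
- pill_bottle: Loose grey plastic pill bottle with a white cap, a round upright jar 54 mm in diameter and 95 mm high, 0.08 to 0.17 kg. Origin at the centre of its underside, z along its axis. Starts standing on the cork mat within 30 mm of the mat's centre.
- tray: Shallow open blue plastic tray, fixed, 180 mm along its x, 150 mm along its y, 30 mm high, walls and floor 5 mm thick, empty. Origin at the centre of its underside, z up.
- hair_clip: Loose purple hair clip lying flat, 80 x 22 mm, 18 mm high, among the task's things. Origin at the centre of its underside. Leave alone.
- comb: Loose black comb lying flat, 150 x 30 mm, 6 mm thick, among the task's things. Origin at the centre of its underside. Leave alone.
- katoris: Two stacked small steel bowls (one piece), 94 mm in diameter, 54 mm high, behind the task's things. Origin at the centre of the underside. Leave alone.
- spoon_cup: Green plastic cup, 74 mm in diameter, 90 mm high, with a steel spoon standing in it to 165 mm (one piece), behind the task's things. Origin at the centre of the underside. Leave alone.
- tumbler: Steel drinking tumbler, 72 mm in diameter, 95 mm high, behind the task's things. Origin at the centre of the underside. Leave alone.

How it is judged (in metres and radians):
On the way, in this order (a step that is already met when the one before it is completed fails the run):
1. the pill bottle stands upright and released in the tray while the lantern is still in its dock (x of pill_bottle in the frame of tray between -0.085 and 0.085 m and y of pill_bottle in the frame of tray between -0.07 and 0.07 m and z of pill_bottle in the frame of tray below 0.012 m and angle between pill_bottle's own z axis and vertical below 0.15 rad and linear speed of pill_bottle below 0.03 m/s and contact force between the fingers and pill_bottle below 0.1 N and z of lantern in the frame of dock below 0.055 m and horizontal distance between lantern and dock below 0.02 m), for 0.2 s.
2. the lantern is lifted clear above the dock's rim, held by the fingers (z of lantern in the frame of dock above 0.065 m and contact force between the fingers and lantern above 0.5 N), for 0.1 s.
At the end, for the whole second after the job is handed in: The pill bottle stands in the tray on its floor (underside less than 12 mm above the tray's underside), upright within 0.15 rad and at rest; the lantern stands on the cork mat with its axis within 37 mm of the mat's centre, upright within 0.1 rad, at rest; both are let go (x of pill_bottle in the frame of tray between -0.085 and 0.085 m and y of pill_bottle in the frame of tray between -0.07 and 0.07 m and z of pill_bottle in the frame of tray below 0.012 m and angle between pill_bottle's own z axis and vertical below 0.15 rad and linear speed of each of pill_bottle, lantern below 0.03 m/s and contact force between the fingers and pill_bottle below 0.1 N and horizontal distance between lantern and mat below 0.037 m and z of lantern in the frame of mat between 0.001 and 0.01 m and contact force between lantern and mat above 1 N and angle between lantern's own z axis and vertical below 0.1 rad); the robot touches nothing.
It fails at once if the lantern falls or is thrown (moving over 0.45 m/s with no finger on it) (linear speed of lantern above 0.45 m/s and contact force between the fingers and lantern below 0.05 N).
It fails at once if the pill bottle falls or is thrown (moving over 0.45 m/s with no finger on it) (linear speed of pill_bottle above 0.45 m/s and contact force between the fingers and pill_bottle below 0.05 N).
It fails at once if the lantern is tipped by more than 0.6 rad (angle between lantern's own z axis and vertical above 0.6 rad).
It fails at once if the pill bottle is tipped by more than 0.8 rad (angle between pill_bottle's own z axis and vertical above 0.8 rad).
It fails at once if another thing is shifted by more than 30 mm (distance of any of hair_clip, comb, katoris, spoon_cup, tumbler from where it was at the start of the episode above 0.03 m).
It also fails if it takes over 69 s, if anything falls off the work surface, if the arm or the gripper's body presses on something with over 40 N, if the wrist force passes 120 N, or if a joint passes its speed limit or range.

## Working session

There is one attempt and no reset: what is moved stays moved. The work goes in short steps, Python scripts to look and compute and a tool call to move; the robot and the scene stay as the last step left them, time stands still between calls to the robot, and variables do not carry over. Pictures are saved under pics/ and viewed, at most 12 in all, crops included, and the job is handed in when it is done.

Besides the shell and the picture viewer there is one more tool, called after ">>>" as name(argument=value, ...), one argument or row to a line, values as JSON. play_rows: Moves the arm, as the interface text tells. Its arguments: {"type":"object","properties":{"increments":{"type":"array"},"squeeze":{"type":"number"}},"required":["increments"]}

```bash
mkdir -p pics
cat > h.py <<'E'
import numpy as np, cv2
from workcell import bot
def ray(info,uv):
    f=240/np.tan(np.radians(info["fovy"])/2)
    R=np.array(info["R"]);t=np.array(info["t"])
    d=R.T@np.array([(uv[0]-info["cx"])/f,(uv[1]-info["cy"])/f,1.])
    return -R.T@t,d
def onz(info,uv,z):
    o,d=ray(info,uv); return o+d*(z-o[2])/d[2]
def proj(info,X):
    f=240/np.tan(np.radians(info["fovy"])/2)
    c=np.array(info["R"])@np.array(X)+np.array(info["t"])
    return c[:2]/c[2]*f+[info["cx"],info["cy"]]
def snap(n,name):
    im=bot.camera(n); cv2.imwrite(f"pics/{name}.png",im[...,::-1]); np.save(f"pics/{name}.npy",im); return im
E
python3 - <<'E'
from h import *
print(bot.get_obs())
a=[snap(n,n+"0") for n in ("scene","side","wrist")]
for n in ("scene","side","wrist"):
    i=bot.camera_info(n);print(n,i["fovy"],i["cx"],i["cy"],(-np.array(i["R"]).T@i["t"]).round(3),np.array(i["R"]).round(2).tolist())
E
```

```text
{'time': 0.0, 'q': array([ 7.01876898e+01,  5.01037094e+00,  1.00345670e+01,  9.50982022e+01,
       -4.43394187e-04,  8.99986918e+01]), 'qd': array([-0.04794066,  0.05675829, -0.00780203, -0.0071595 , -0.01298384,
        0.04489595]), 'joint_efforts': array([-1.57746097e-03, -5.20393574e+01,  4.64802861e+01,  1.63009192e-02,
       -1.18598159e-04, -1.09212756e-06]), 'ee_pos': array([0.1863529 , 0.5172603 , 0.24959105]), 'tcp_rot': array([-1.79925994e+02,  4.41704020e-04,  1.60188999e+02]), 'wrist_force': array([ 0.00486358, -0.24860875,  0.3353685 ]), 'torque': array([ 0.04151944,  0.00708177, -0.0526057 ]), 'grasp_force': 0.0, 'opening': 0.08551168352323005}
scene 55.51553200547886 323.7111475524717 236.25343340943732 [ 0.912 -0.308  0.769] [[0.69, 0.72, -0.0], [0.6, -0.59, -0.54], [-0.39, 0.37, -0.84]]
side 50.01757616999185 323.23935305996713 246.13113693479775 [ 0.115 -0.641  0.632] [[0.8, -0.59, -0.02], [-0.36, -0.45, -0.82], [0.48, 0.67, -0.58]]
wrist 68.88152907722613 317.44530350173574 244.08835495149535 [0.121 0.542 0.374] [[0.34, 0.94, -0.0], [0.9, -0.33, 0.28], [0.26, -0.09, -0.96]]
```

View pics/scene0.png

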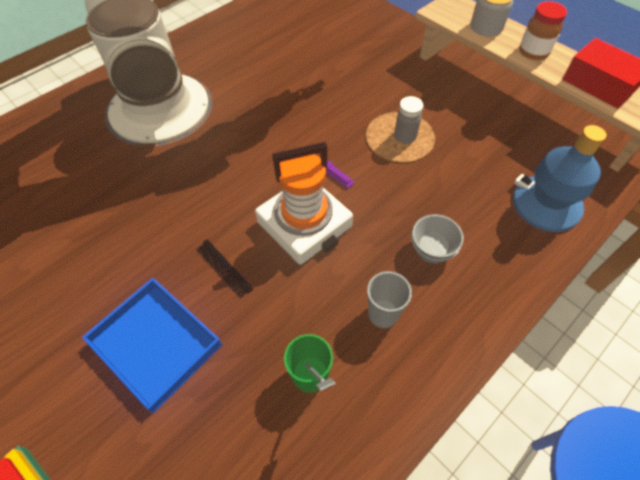

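View pics/side0.png

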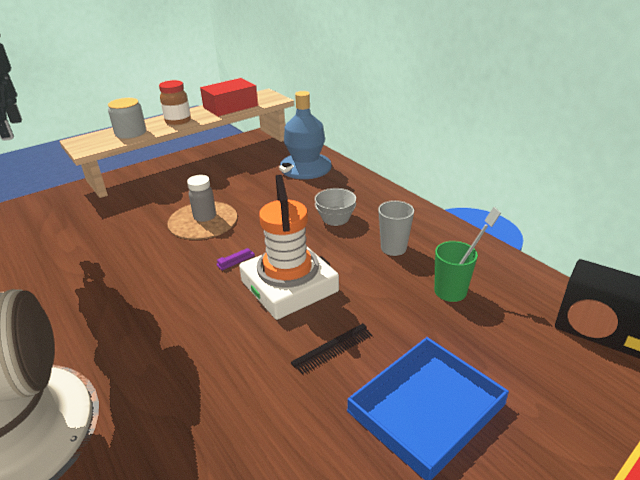

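Scene view: tray at (153,343), lantern at (303,190) with its handle bar at about (274–327,150), bottle at (410,118), mat at (400,137), comb (225,265), clip (340,175). Side view: tray (430,405), lantern (285,240), handle seen nearly end-on at (283,200), bottle (202,200), mat (203,220).

Run:
```python
from h import *
print(bot.camera_info("scene").keys())
def big(m):
    m=cv2.morphologyEx(m.astype(np.uint8)*255,cv2.MORPH_OPEN,np.ones((3,3)))
    return max(cv2.findContours(m,cv2.RETR_EXTERNAL,cv2.CHAIN_APPROX_NONE)[0],key=cv2.contourArea)
rois={"scene":dict(tray=(70,270,160,150),mat=(355,105,90,65),dark=(265,135,70,60),cap=(395,90,32,22)),
      "side":dict(tray=(335,330,185,150),mat=(160,195,85,50),dark=(265,165,35,75),cap=(183,172,32,20))}
for n in rois:
    info=bot.camera_info(n);im=np.load(f"pics/{n}0.npy");hsv=cv2.cvtColor(im,cv2.COLOR_RGB2HSV)
    H,S,V=[hsv[...,k].astype(int) for k in range(3)]
    def roi(m,k):
        x,y,w,h=rois[n][k];o=np.zeros_like(m);o[y:y+h,x:x+w]=m[y:y+h,x:x+w];return o
    c=big(roi((H>100)&(H<125)&(S>150),"tray"))
    ap=cv2.approxPolyDP(cv2.convexHull(c),5,True)[:,0]
    print(n,"tray",[(p.tolist(),onz(info,p,.03)[:2].round(3).tolist()) for p in ap])
    c=big(roi((H>8)&(H<22)&(V>125)&(S>70),"mat"))
    h=cv2.convexHull(c)[:,0]; P=np.array([onz(info,p,.005)[:2] for p in h],np.float32)
    print("mat",cv2.minEnclosingCircle(P),cv2.fitEllipse(P))
    c=big(roi((S<45)&(V>150),"cap"));h=cv2.convexHull(c)[:,0]
    P=np.array([onz(info,p,.1)[:2] for p in h],np.float32);print("cap",cv2.boundingRect(c),P.mean(0),cv2.minEnclosingCircle(P))
    c=big(roi((V<50),"dark"));ap=cv2.approxPolyDP(cv2.convexHull(c),2,True)[:,0]
    print("bar",[(p.tolist(),onz(info,p,.217)[:2].round(3).tolist()) for p in ap])
s=np.load("pics/scene0.npy")[85:275,195:445];cv2.imwrite("pics/c1.png",cv2.resize(s,None,fx=3.1,fy=3.1,interpolation=2)[...,::-1])
```

```text
dict_keys(['fovy', 'cx', 'cy', 'R', 't'])
scene tray [([150, 280], [0.416, -0.274]), ([218, 340], [0.593, -0.254]), ([154, 410], [0.615, -0.393]), ([84, 338], [0.433, -0.415])]
mat ((0.4781743884086609, 0.3442955017089844), 0.14399006962776184) ((0.4590928256511688, 0.3249867558479309), (0.2143068015575409, 0.5141599178314209), 133.34930419921875)
cap (401, 97, 21, 15) [0.48674557 0.35511714] ((0.4881335198879242, 0.3551228940486908), 0.023674653843045235)Traceback (most recent call last):
  File "<stdin>", line 21, in <module>
  File "<stdin>", line 5, in big
ValueError: max() iterable argument is empty
```

View pics/wrist0.png

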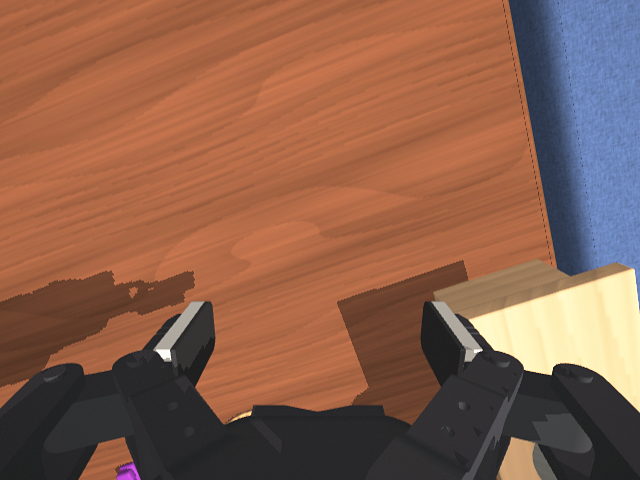

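The wrist view shows only table, the shelf edge at right and the open fingers; nothing of the task yet. I'll refine the lantern and mat from the fixed views.

Run:
```python
from h import *
def tri(a,b):
    i,j=bot.camera_info("scene"),bot.camera_info("side")
    o1,d1=ray(i,a);o2,d2=ray(j,b)
    s=np.linalg.lstsq(np.array([d1,-d2]).T,o2-o1,rcond=None)[0]
    p,q=o1+s[0]*d1,o2+s[1]*d2;return ((p+q)/2).round(3),np.linalg.norm(p-q).round(4)
print("cap",tri((411,103),(199,183)))
S=bot.camera_info("scene");D=bot.camera_info("side")
for n,I,P in (("scene",S,[(366,137),(435,135),(400,160),(400,114)]),("side",D,[(168,222),(238,218),(198,238),(195,203)])):
    print(n,"mat",[onz(I,p,.005)[:2].round(3).tolist() for p in P])
for n,c in (("scene",(195,85,250,190)),("side",(140,150,210,170))):
    x,y,w,h=c;s=np.load(f"pics/{n}0.npy")[y:y+h,x:x+w];cv2.imwrite(f"pics/{n}c.png",cv2.resize(s,None,fx=3,fy=3,interpolation=2)[...,::-1])
a=cv2.imread("pics/scenec.png")[:,:];b=cv2.imread("pics/sidec.png")
cv2.imwrite("pics/c1.png",a[:570,:750])
```

```text
cap (array([0.487, 0.355, 0.095]), np.float64(0.0103))
scene mat [[0.427, 0.289], [0.534, 0.408], [0.528, 0.291], [0.432, 0.403]]
side mat [[0.41, 0.381], [0.545, 0.296], [0.436, 0.278], [0.496, 0.422]]
```

View pics/c1.png

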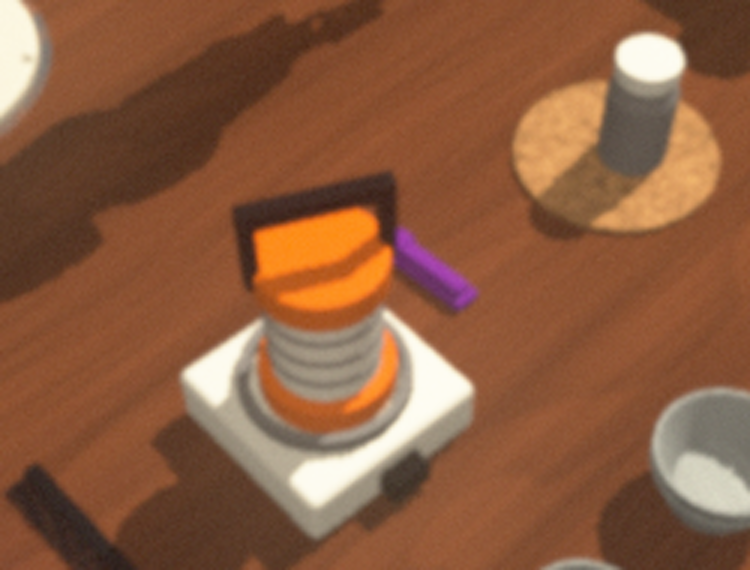

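View pics/sidec.png

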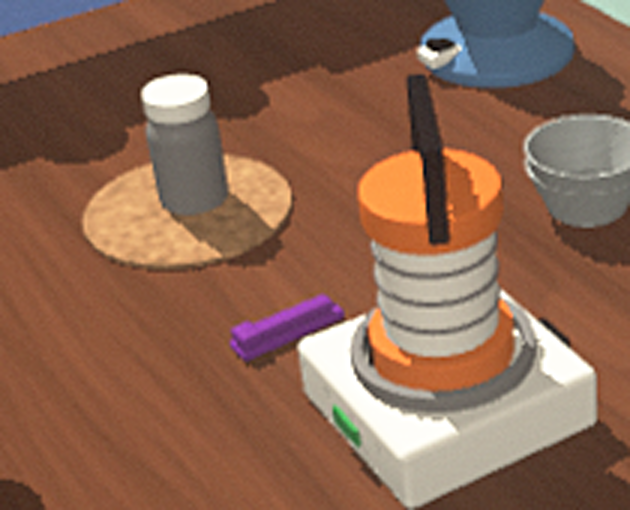

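Scene crop: handle bar top edge from px (273.7,154) to (325.7,143), cap top (411.7,104), mat centre (400.7,136.7), rim centre about (303,211). Side crop: bar far top (278,175), near top (284,200), cap top (198.7,180), mat centre (202.7,220), rim centre about (289,267).

Run:
```python
from h import *
S=bot.camera_info("scene");D=bot.camera_info("side")
def p(n,I,uv,z): print(n,onz(I,uv,z).round(3)[:2])
p("cap S",S,(411.7,104.3),.1);p("cap D",D,(198.7,180),.1)
p("matS",S,(400.7,136.7),.005);p("matD",D,(202.7,220.3),.005)
for z in (.217,.203): 
  p("bar L S",S,(273.7,154),z);p("bar R S",S,(325.7,143),z)
p("bar far D",D,(278.5,175),.217);p("bar near D",D,(283.5,200),.217)
def center(I,L,z): 
  P=np.array([onz(I,(o[0]/3+q[0],o[1]/3+q[1]),z)[:2] for o in L for q in [(195,85) if I is S else (140,150)]]);print(P.round(3).tolist(),P.mean(0).round(3), cv2.minAreaRect(P.astype(np.float32)))
# dock top corners (z .045)
center(S,[(182,378),(318,500),(472,388)],.045)
center(D,[(300,347),(412,462),(596,372)],.045)
# tray side
print([onz(D,q,.03)[:2].round(3).tolist() for q in [(427,339),(507,396),(430,462),(348,404)]])
```

```text
cap S [0.489 0.355]
cap D [0.488 0.35 ]
matS [0.482 0.347]
matD [0.476 0.338]
bar L S [ 0.483 -0.013]
bar R S [0.524 0.065]
bar L S [ 0.472 -0.005]
bar R S [0.515 0.075]
bar far D [0.524 0.06 ]
bar near D [ 0.484 -0.019]
[[0.439, -0.044], [0.57, -0.042], [0.577, 0.087]] [0.528 0.   ] ((0.5384342074394226, -0.010529309511184692), (0.18920959532260895, 0.0886235460639), 43.50330352783203)
[[0.438, 0.083], [0.435, -0.053], [0.569, -0.052]] [ 0.481 -0.007] ((0.5031553506851196, 0.01380641758441925), (0.1356925517320633, 0.13339568674564362), 89.01396179199219)
[[0.589, -0.258], [0.597, -0.406], [0.436, -0.412], [0.409, -0.279]]
```

>>> play_rows(
  increments=[
    {"slide": [-28,-4.4,4],"angular": [0,0,0],"claw": 1},
    {"slide": [-28,-4.4,4],"angular": [0,0,0],"claw": 1},
    {"slide": [-28,-4.4,4],"angular": [0,0,0],"claw": 1},
    {"slide": [-28,-4.4,4],"angular": [0,0,0],"claw": 1},
    {"slide": [-28,-4.4,4],"angular": [0,0,0],"claw": 1},
    {"slide": [-28,-4.4,4],"angular": [0,0,0],"claw": 1},
    {"slide": [-28,-4.4,4],"angular": [0,0,0],"claw": 1},
    {"slide": [-28,-4.4,4],"angular": [0,0,0],"claw": 1},
  ],
)

```text
time: 0.95
ee_pos: [0.3861, 0.4076, 0.2179]
tcp_rot: [-180.0, -0.0, 160.2]
wrist_force: [-0.4, 1.0, -0.6]
opening: 0.0855
grasp_force: 0.0
```

>>> play_rows(
  increments=[
    {"slide": [-28,-4.4,4],"angular": [0,0,0],"claw": 1},
    {"slide": [-28,-4.4,4],"angular": [0,0,0],"claw": 1},
    {"slide": [-28,-4.4,4],"angular": [0,0,0],"claw": 1},
    {"slide": [-28,-4.4,4],"angular": [0,0,0],"claw": 1},
    {"slide": [0,0,0],"angular": [0,0,0],"claw": 1},
    {"slide": [0,0,0],"angular": [0,0,0],"claw": 1},
  ],
)

```text
time: 1.55
ee_pos: [0.4847, 0.3535, 0.2017]
tcp_rot: [-180.0, -0.0, 160.1]
wrist_force: [-0.1, 0.1, -0.4]
opening: 0.0854
grasp_force: 0.0
```

Run:
```python
from h import *
o=bot.get_obs();print(o["ee_pos"],o["tcp_rot"],o["q"].round(1))
I=bot.camera_info("wrist");im=snap("wrist","w1")
hsv=cv2.cvtColor(im,cv2.COLOR_RGB2HSV);m=((hsv[...,1]<40)&(hsv[...,2]>170)).astype(np.uint8)
n,l,s,c=cv2.connectedComponentsWithStats(m)
for k in range(1,n):
    if s[k,4]>200: print(s[k],c[k],onz(I,c[k],.1).round(4))
print(proj(I,o["ee_pos"]),proj(I,[.4885,.352,.1]))
```

```text
[0.48467035 0.35353427 0.20174849] [-1.79951270e+02 -4.83060399e-02  1.60118259e+02] [36.1 11.2 11.7 90.5  0.  56. ]
[ 286  204   70   84 4431] [322.02121417 248.07447529] [0.4835 0.3585 0.1   ]
[   0  269  109  106 5980] [ 49.3187291  319.63846154] [0.4676 0.1567 0.1   ]
[153 302  50  59 777] [176.20592021 330.72329472] [0.5064 0.2384 0.1   ]
[433 302  50  59 724] [457.58701657 329.47375691] [0.5744 0.4299 0.1   ]
[314.15800891 327.96968047] [315.47294458 257.8208998 ]
```

View pics/w1.png

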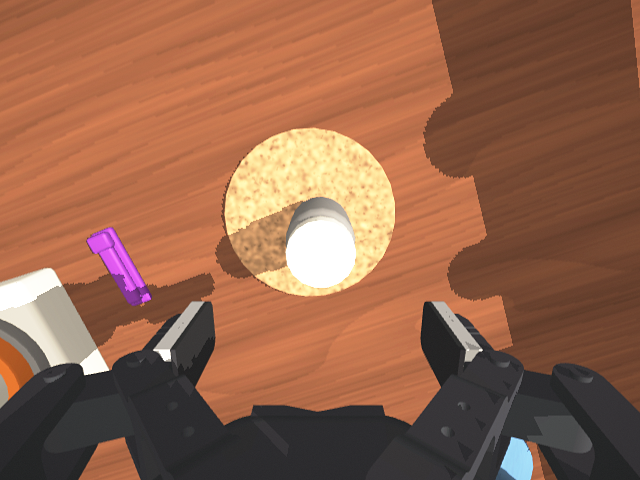

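Wrist view: cap top at about (321,252) lies centred between the fingers, mat centre near (310,212), clip (118,265) and dock corner at the left. The TCP is already within 3 mm of the bottle; descend and grip.

>>> play_rows(
  increments=[
    {"slide": [0,2,20],"angular": [0,0,0],"claw": 1},
    {"slide": [0,0,20],"angular": [0,0,0],"claw": 1},
    {"slide": [0,0,20],"angular": [0,0,0],"claw": 1},
    {"slide": [0,0,20],"angular": [0,0,0],"claw": 1},
    {"slide": [0,0,20],"angular": [0,0,0],"claw": 1},
    {"slide": [0,0,20],"angular": [0,0,0],"claw": 1},
    {"slide": [0,0,14],"angular": [0,0,0],"claw": 1},
    {"slide": [0,0,0],"angular": [0,0,0],"claw": 1},
  ],
)

```text
time: 2.4
ee_pos: [0.4838, 0.3557, 0.0665]
tcp_rot: [-179.9, -0.1, 160.3]
wrist_force: [0.9, -0.5, 0.0]
opening: 0.0856
grasp_force: 0.0
```

>>> play_rows(
  increments=[
    {"slide": [0,0,0],"angular": [0,0,0],"claw": 0.4},
    {"slide": [0,0,0],"angular": [0,0,0],"claw": 0.3},
    {"slide": [0,0,0],"angular": [0,0,0],"claw": 0.1},
    {"slide": [0,0,0],"angular": [0,0,0],"claw": -0.2},
    {"slide": [0,0,0],"angular": [0,0,0],"claw": -1},
    {"slide": [0,0,0],"angular": [0,0,0],"claw": -1},
    {"slide": [0,0,0],"angular": [0,0,0],"claw": -1},
    {"slide": [0,0,0],"angular": [0,0,0],"claw": -1},
  ],
  squeeze=25,
)

```text
time: 3.2
ee_pos: [0.4859, 0.3561, 0.0699]
tcp_rot: [179.9, 0.1, 160.2]
wrist_force: [-1.5, -0.5, 5.8]
opening: 0.0527
grasp_force: 26.2
```

Run:
```python
from h import *
# mat centre from w1, pose then: reconstruct camera from tool offset now
o=bot.get_obs();I=bot.camera_info("wrist")
print(o["ee_pos"],o["opening"],o["grasp_force"])
J=dict(I);c=-np.array(I["R"]).T@I["t"];c2=c+np.array([.48467,.35353,.20175])-o["ee_pos"];J["t"]=-np.array(I["R"])@c2
print([onz(J,p,.005)[:2].round(4) for p in ((310,212),(225,212),(395,212),(310,128),(310,297))],onz(J,(321,253),.1))
```

```text
[0.48591293 0.35612739 0.06990691] 0.05272822347116212 26.15602997277165
[array([0.4743, 0.3517]), array([0.4475, 0.2774]), array([0.5011, 0.4261]), array([0.4046, 0.3772]), array([0.555 , 0.3221])] [0.48680898 0.35691885 0.1       ]
```

>>> play_rows(
  increments=[
    {"slide": [0,0,-10],"angular": [0,0,0],"claw": -1},
    {"slide": [0,0,-25],"angular": [0,0,0],"claw": -1},
    {"slide": [0,0,-35],"angular": [0,0,0],"claw": -1},
    {"slide": [0,0,-40],"angular": [0,0,0],"claw": -1},
    {"slide": [0,0,-40],"angular": [0,0,0],"claw": -1},
    {"slide": [0,0,-40],"angular": [0,0,0],"claw": -1},
    {"slide": [0,0,-40],"angular": [0,0,0],"claw": -1},
    {"slide": [0,0,-25],"angular": [0,0,0],"claw": -1},
  ],
)

```text
time: 4.0
ee_pos: [0.4852, 0.3556, 0.3274]
tcp_rot: [179.8, 0.1, 160.2]
wrist_force: [0.2, -0.1, -1.5]
opening: 0.0528
grasp_force: 26.7
```

>>> play_rows(
  increments=[
    {"slide": [-10.8,-26.75,0],"angular": [0,0,0],"claw": -1},
    {"slide": [-10.8,-26.75,0],"angular": [0,0,0],"claw": -1},
    {"slide": [-10.8,-26.75,0],"angular": [0,0,0],"claw": -1},
    {"slide": [-10.8,-26.75,0],"angular": [0,0,0],"claw": -1},
    {"slide": [-10.8,-26.75,0],"angular": [0,0,0],"claw": -1},
    {"slide": [-10.8,-26.75,0],"angular": [0,0,0],"claw": -1},
    {"slide": [-10.8,-26.75,0],"angular": [0,0,0],"claw": -1},
    {"slide": [-10.8,-26.75,0],"angular": [0,0,0],"claw": -1},
  ],
)

```text
time: 4.8
ee_pos: [0.4938, 0.1239, 0.324]
tcp_rot: [180.0, 0.0, 160.2]
wrist_force: [-0.0, 0.5, -1.1]
opening: 0.0527
grasp_force: 26.8
```

>>> play_rows(
  increments=[
    {"slide": [-10.8,-26.75,0],"angular": [0,0,0],"claw": -1},
    {"slide": [-10.8,-26.75,0],"angular": [0,0,0],"claw": -1},
    {"slide": [-10.8,-26.75,0],"angular": [0,0,0],"claw": -1},
    {"slide": [-10.8,-26.75,0],"angular": [0,0,0],"claw": -1},
    {"slide": [-10.8,-26.75,0],"angular": [0,0,0],"claw": -1},
    {"slide": [-10.8,-26.75,0],"angular": [0,0,0],"claw": -1},
    {"slide": [-10.8,-26.75,0],"angular": [0,0,0],"claw": -1},
    {"slide": [-10.8,-26.75,0],"angular": [0,0,0],"claw": -1},
  ],
)

```text
time: 5.6
ee_pos: [0.5025, -0.1067, 0.324]
tcp_rot: [180.0, 0.0, 160.2]
wrist_force: [0.5, 0.3, -0.9]
opening: 0.0526
grasp_force: 26.8
```

>>> play_rows(
  increments=[
    {"slide": [-10.8,-26.75,0],"angular": [0,0,0],"claw": -1},
    {"slide": [-10.8,-26.75,0],"angular": [0,0,0],"claw": -1},
    {"slide": [-10.8,-26.75,0],"angular": [0,0,0],"claw": -1},
    {"slide": [-10.8,-26.75,0],"angular": [0,0,0],"claw": -1},
    {"slide": [-10.8,-26.75,0],"angular": [0,0,0],"claw": -1},
    {"slide": [-10.8,-26.75,0],"angular": [0,0,0],"claw": -1},
    {"slide": [-10.8,-26.75,0],"angular": [0,0,0],"claw": -1},
    {"slide": [-10.8,-26.75,0],"angular": [0,0,0],"claw": -1},
  ],
)

```text
time: 6.4
ee_pos: [0.5113, -0.3372, 0.324]
tcp_rot: [-180.0, 0.0, 160.2]
wrist_force: [0.1, 0.2, -1.2]
opening: 0.0527
grasp_force: 26.8
```

Run:
```python
from h import *
o=bot.get_obs();print(o["time"],o["ee_pos"],o["q"].round(1),o["opening"],o["grasp_force"])
I=bot.camera_info("wrist");im=snap("wrist","w2")
hsv=cv2.cvtColor(im,cv2.COLOR_RGB2HSV);m=((hsv[...,0]>100)&(hsv[...,0]<125)&(hsv[...,1]>150)).astype(np.uint8)
c=max(cv2.findContours(m,0,1)[0],key=cv2.contourArea)
print([(p.tolist(),onz(I,p,.03)[:2].round(3).tolist()) for p in cv2.approxPolyDP(cv2.convexHull(c),8,True)[:,0]])
```

```text
6.4 [ 0.51128274 -0.33722882  0.32398184] [-33.4  16.8  32.2 105.3   0.  -13.6] 0.05271192308589662 26.767726291891165
[([345, 103], [0.415, -0.269]), ([402, 242], [0.591, -0.253]), ([362, 260], [0.597, -0.307]), ([276, 250], [0.548, -0.404]), ([229, 160], [0.428, -0.415])]
```

View pics/w2.png

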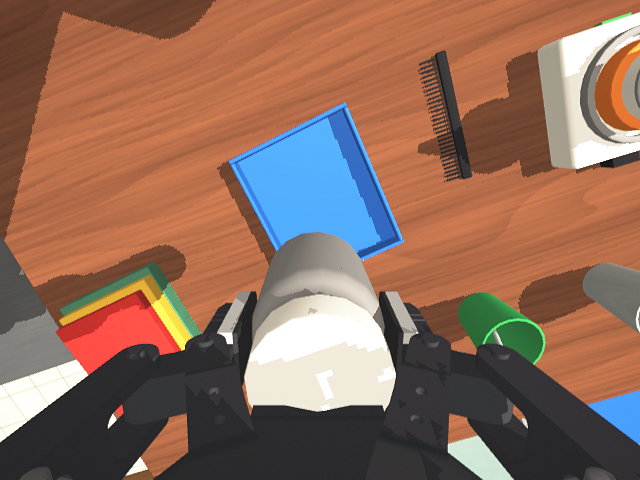

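Wrist view: the bottle hangs upright between the pads; tray corners (345,103), (402,242), (229,160) give its centre (0.510,-0.334), right below; the cup is clear at (500,330). Lower it.

>>> play_rows(
  increments=[
    {"slide": [0,3,30],"angular": [0,0,0],"claw": -1},
    {"slide": [0,0,40],"angular": [0,0,0],"claw": -1},
    {"slide": [0,0,40],"angular": [0,0,0],"claw": -1},
    {"slide": [0,0,40],"angular": [0,0,0],"claw": -1},
    {"slide": [0,0,40],"angular": [0,0,0],"claw": -1},
    {"slide": [0,0,30],"angular": [0,0,0],"claw": -1},
    {"slide": [0,0,15],"angular": [0,0,0],"claw": -1},
    {"slide": [0,0,5],"angular": [0,0,0],"claw": -1},
  ],
)

```text
time: 7.25
ee_pos: [0.5121, -0.3329, 0.0823]
tcp_rot: [180.0, -0.1, 160.2]
wrist_force: [0.1, 0.1, -0.9]
opening: 0.0525
grasp_force: 26.8
```

>>> play_rows(
  increments=[
    {"slide": [0,0,4],"angular": [0,0,0],"claw": -1},
    {"slide": [0,0,3],"angular": [0,0,0],"claw": -1},
    {"slide": [0,0,2],"angular": [0,0,0],"claw": -1},
    {"slide": [0,0,2],"angular": [0,0,0],"claw": -1},
    {"slide": [0,0,0],"angular": [0,0,0],"claw": -1},
    {"slide": [0,0,0],"angular": [0,0,0],"claw": -1},
  ],
)

```text
time: 7.85
ee_pos: [0.5127, -0.3333, 0.0726]
tcp_rot: [-180.0, 0.0, 160.2]
wrist_force: [-0.8, 0.3, -0.7]
opening: 0.0524
grasp_force: 26.8
```

>>> play_rows(
  increments=[
    {"slide": [0,0,1],"angular": [0,0,0],"claw": -1},
    {"slide": [0,0,1],"angular": [0,0,0],"claw": -1},
    {"slide": [0,0,1],"angular": [0,0,0],"claw": -1},
    {"slide": [0,0,0],"angular": [0,0,0],"claw": -1},
  ],
)

```text
time: 8.25
ee_pos: [0.5129, -0.3334, 0.07]
tcp_rot: [-180.0, 0.1, 160.2]
wrist_force: [-0.7, 0.5, 4.4]
opening: 0.0528
grasp_force: 27.2
```

>>> play_rows(
  increments=[
    {"slide": [0,0,0],"angular": [0,0,0],"claw": 0.3},
    {"slide": [0,0,0],"angular": [0,0,0],"claw": 0.5},
    {"slide": [0,0,0],"angular": [0,0,0],"claw": 0.8},
    {"slide": [0,0,0],"angular": [0,0,0],"claw": 1},
    {"slide": [0,0,0],"angular": [0,0,0],"claw": 1},
    {"slide": [0,0,0],"angular": [0,0,0],"claw": 1},
    {"slide": [0,0,0],"angular": [0,0,0],"claw": 1},
  ],
)

```text
time: 8.95
ee_pos: [0.5126, -0.3333, 0.0693]
tcp_rot: [-180.0, -0.0, 160.2]
wrist_force: [-0.4, -0.7, -0.3]
opening: 0.0855
grasp_force: 0.0
```

>>> play_rows(
  increments=[
    {"slide": [0,0,-15],"angular": [0,0,0],"claw": 1},
    {"slide": [0,0,-25],"angular": [0,0,0],"claw": 1},
    {"slide": [0,0,-40],"angular": [0,0,0],"claw": 1},
    {"slide": [0,0,-40],"angular": [0,0,0],"claw": 1},
    {"slide": [0,0,-40],"angular": [0,0,0],"claw": 1},
    {"slide": [0,0,-40],"angular": [0,0,0],"claw": 1},
    {"slide": [0,0,-40],"angular": [0,0,0],"claw": 1},
    {"slide": [0,0,0],"angular": [0,0,0],"claw": 1},
  ],
)

```text
time: 9.75
ee_pos: [0.5131, -0.3336, 0.3169]
tcp_rot: [-179.9, 0.5, 160.2]
wrist_force: [-0.2, -1.0, 0.7]
opening: 0.0855
grasp_force: 0.0
```

Run:
```python
from h import *
o=bot.get_obs();print(o["time"],o["ee_pos"],o["tcp_rot"],o["opening"])
s=snap("side","s2"); cv2.imwrite("pics/s2c.png",cv2.resize(s[140:480,160:560],None,fx=1.5,fy=1.5)[...,::-1])
```

```text
9.75 [ 0.51306932 -0.33360929  0.3168923 ] [-179.87178605    0.54336013  160.18493235] 0.08545570649006319
```

View pics/s2c.png

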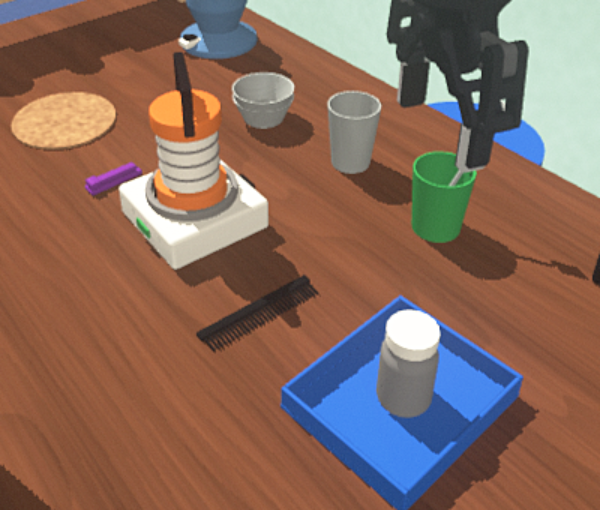

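Side view: bottle stands upright in the tray (crop px (408,365)), lantern, comb, clip undisturbed. Turn and go over the lantern.

>>> play_rows(
  increments=[
    {"slide": [0,0,0],"angular": [0,0,8.14],"claw": 1},
    {"slide": [0,0,0],"angular": [0,0,8.14],"claw": 1},
    {"slide": [0,0,0],"angular": [0,0,8.14],"claw": 1},
    {"slide": [0,0,0],"angular": [0,0,8.14],"claw": 1},
    {"slide": [0,0,0],"angular": [0,0,8.14],"claw": 1},
    {"slide": [0,0,0],"angular": [0,0,8.14],"claw": 1},
    {"slide": [0,0,0],"angular": [0,0,8.14],"claw": 1},
    {"slide": [0,0,0],"angular": [0,0,8.14],"claw": 1},
  ],
)

```text
time: 10.6
ee_pos: [0.5123, -0.3331, 0.3087]
tcp_rot: [-179.9, -0.0, 94.7]
wrist_force: [-0.3, 0.3, -0.5]
opening: 0.0856
grasp_force: 0.0
```

>>> play_rows(
  increments=[
    {"slide": [0,0,0],"angular": [0,0,8.14],"claw": 1},
    {"slide": [0,0,0],"angular": [0,0,8.14],"claw": 1},
    {"slide": [0,0,0],"angular": [0,0,8.14],"claw": 1},
    {"slide": [0,0,0],"angular": [0,0,8.14],"claw": 1},
    {"slide": [26,-14.4,0],"angular": [0,0,0],"claw": 1},
    {"slide": [26,-14.4,0],"angular": [0,0,0],"claw": 1},
    {"slide": [26,-14.4,0],"angular": [0,0,0],"claw": 1},
    {"slide": [26,-14.4,0],"angular": [0,0,0],"claw": 1},
  ],
)

```text
time: 11.4
ee_pos: [0.5089, -0.2132, 0.3087]
tcp_rot: [-179.9, 0.0, 62.5]
wrist_force: [0.1, 0.2, 0.3]
opening: 0.0854
grasp_force: 0.0
```

>>> play_rows(
  increments=[
    {"slide": [26,-14.4,0],"angular": [0,0,0],"claw": 1},
    {"slide": [26,-14.4,0],"angular": [0,0,0],"claw": 1},
    {"slide": [26,-14.4,0],"angular": [0,0,0],"claw": 1},
    {"slide": [26,-14.4,0],"angular": [0,0,0],"claw": 1},
    {"slide": [26,-14.4,0],"angular": [0,0,0],"claw": 1},
    {"slide": [26,-14.4,0],"angular": [0,0,0],"claw": 1},
    {"slide": [26,-14.4,0],"angular": [0,0,0],"claw": 1},
    {"slide": [26,-14.4,0],"angular": [0,0,0],"claw": 1},
  ],
)

```text
time: 12.2
ee_pos: [0.5027, 0.0244, 0.3089]
tcp_rot: [-180.0, 0.0, 62.5]
wrist_force: [0.5, -0.6, 0.2]
opening: 0.0853
grasp_force: 0.0
```

>>> play_rows(
  increments=[
    {"slide": [0,0,0],"angular": [0,0,0],"claw": 1},
    {"slide": [0,0,0],"angular": [0,0,0],"claw": 1},
    {"slide": [0,0,0],"angular": [0,0,0],"claw": 1},
  ],
)

```text
time: 12.5
ee_pos: [0.5032, 0.0227, 0.3091]
tcp_rot: [-180.0, 0.0, 62.5]
wrist_force: [0.4, -0.8, 0.1]
opening: 0.0855
grasp_force: 0.0
```

Run:
```python
from h import *
o=bot.get_obs();print(o["time"],o["ee_pos"],o["tcp_rot"],o["q"].round(1))
I=bot.camera_info("wrist");im=snap("wrist","w3")
print(proj(I,o["ee_pos"]))
np.savez("pics/w3i.npz",**{k:np.array(v) for k,v in I.items()})
```

```text
12.5 [0.50318034 0.02268795 0.3090694 ] [-1.79983582e+02  2.29151568e-02  6.24862268e+01] [  2.6   0.4  11.9 101.6  -0.  120.1]
[318.18839623 330.2541448 ]
```

View pics/w3.png

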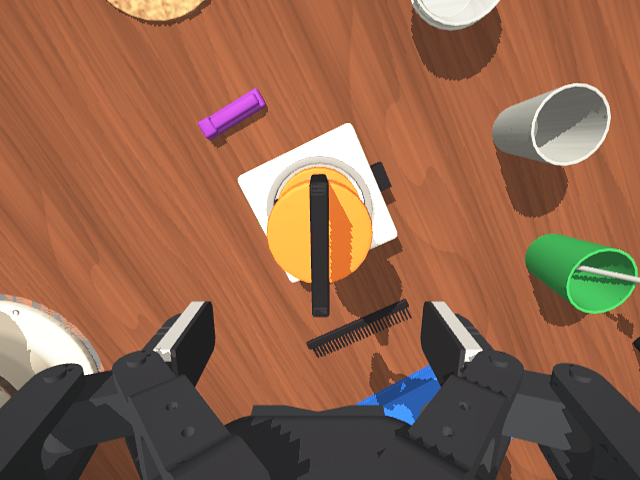

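Wrist view: the bar is vertical in the picture at columns 310–329, rows 176–316, well between the pads; the tumbler (570,125), cup (580,275) and comb (360,325) are clear.

Run:
```python
from h import *
I=bot.camera_info("wrist")
a,b=[onz(I,p,.217)[:2] for p in ((319,182),(320,307))];print(a,b,np.linalg.norm(a-b),(a+b)/2)
a,b=[onz(I,p,.210)[:2] for p in ((319,178),(320,316))];print(a,b,np.linalg.norm(a-b),(a+b)/2, np.degrees(np.arctan2(*(a-b)[::-1])))
```

```text
[0.5261388  0.06541642] [ 0.48802617 -0.00944652] 0.08400614751517854 [0.50708249 0.02798495]
[0.52696182 0.06696535] [ 0.48325544 -0.01872865] 0.09619619624657354 [0.50510863 0.02411835] 62.97712728079811
```

>>> play_rows(
  increments=[
    {"slide": [4,1,15],"angular": [0,0,0],"claw": 1},
    {"slide": [0,0,20],"angular": [0,0,0],"claw": 1},
    {"slide": [0,0,20],"angular": [0,0,0],"claw": 1},
    {"slide": [0,0,20],"angular": [0,0,0],"claw": 1},
    {"slide": [0,0,15],"angular": [0,0,0],"claw": 1},
    {"slide": [0,0,9],"angular": [0,0,0],"claw": 1},
    {"slide": [0,0,0],"angular": [0,0,0],"claw": 1},
    {"slide": [0,0,0],"angular": [0,0,0],"claw": 1},
  ],
)

```text
time: 13.35
ee_pos: [0.5062, 0.026, 0.2109]
tcp_rot: [180.0, -0.0, 62.5]
wrist_force: [-0.5, -0.9, -0.3]
opening: 0.0856
grasp_force: 0.0
```

>>> play_rows(
  increments=[
    {"slide": [0,0,0],"angular": [0,0,0],"claw": 0.2},
    {"slide": [0,0,0],"angular": [0,0,0],"claw": 0},
    {"slide": [0,0,0],"angular": [0,0,0],"claw": -0.3},
    {"slide": [0,0,0],"angular": [0,0,0],"claw": -0.6},
    {"slide": [0,0,0],"angular": [0,0,0],"claw": -0.8},
    {"slide": [0,0,0],"angular": [0,0,0],"claw": -1},
    {"slide": [0,0,0],"angular": [0,0,0],"claw": -1},
    {"slide": [0,0,0],"angular": [0,0,0],"claw": -1},
  ],
  squeeze=60,
)

```text
time: 14.15
ee_pos: [0.5062, 0.0263, 0.2105]
tcp_rot: [180.0, -0.0, 62.5]
wrist_force: [0.2, -0.3, 2.9]
opening: 0.011
grasp_force: 59.3
```

>>> play_rows(
  increments=[
    {"slide": [0,0,0],"angular": [0,0,0],"claw": -1},
    {"slide": [0,0,0],"angular": [0,0,0],"claw": -1},
    {"slide": [0,0,0],"angular": [0,0,0],"claw": -1},
  ],
)

```text
time: 14.45
ee_pos: [0.5062, 0.0263, 0.2105]
tcp_rot: [180.0, -0.0, 62.5]
wrist_force: [1.7, -0.9, 3.5]
opening: 0.0106
grasp_force: 59.6
```

Gripped. Lift gently.

>>> play_rows(
  increments=[
    {"slide": [0,0,-5],"angular": [0,0,0],"claw": -1},
    {"slide": [0,0,-8],"angular": [0,0,0],"claw": -1},
    {"slide": [0,0,-10],"angular": [0,0,0],"claw": -1},
    {"slide": [0,0,-10],"angular": [0,0,0],"claw": -1},
    {"slide": [0,0,-10],"angular": [0,0,0],"claw": -1},
    {"slide": [0,0,-10],"angular": [0,0,0],"claw": -1},
    {"slide": [0,0,-7],"angular": [0,0,0],"claw": -1},
    {"slide": [0,0,0],"angular": [0,0,0],"claw": -1},
  ],
)

```text
time: 15.25
ee_pos: [0.5064, 0.0264, 0.2716]
tcp_rot: [179.9, -0.0, 62.5]
wrist_force: [-0.6, 0.1, -4.4]
opening: 0.0105
grasp_force: 58.6
```

>>> play_rows(
  increments=[
    {"slide": [8,-5,0],"angular": [0,0,0],"claw": -1},
    {"slide": [17,-10.8,0],"angular": [0,0,0],"claw": -1},
    {"slide": [17,-10.8,0],"angular": [0,0,0],"claw": -1},
    {"slide": [17,-10.8,0],"angular": [0,0,0],"claw": -1},
    {"slide": [17,-10.8,0],"angular": [0,0,0],"claw": -1},
    {"slide": [17,-10.8,0],"angular": [0,0,0],"claw": -1},
    {"slide": [17,-10.8,0],"angular": [0,0,0],"claw": -1},
    {"slide": [17,-10.8,0],"angular": [0,0,0],"claw": -1},
  ],
)

```text
time: 16.05
ee_pos: [0.4926, 0.1776, 0.2696]
tcp_rot: [-180.0, 0.0, 62.5]
wrist_force: [1.2, 1.1, -5.7]
opening: 0.011
grasp_force: 58.6
```

>>> play_rows(
  increments=[
    {"slide": [17,-10.8,0],"angular": [0,0,0],"claw": -1},
    {"slide": [17,-10.8,0],"angular": [0,0,0],"claw": -1},
    {"slide": [17,-10.8,0],"angular": [0,0,0],"claw": -1},
    {"slide": [17,-10.8,0],"angular": [0,0,0],"claw": -1},
    {"slide": [17,-10.8,0],"angular": [0,0,0],"claw": -1},
    {"slide": [17,-10.8,0],"angular": [0,0,0],"claw": -1},
    {"slide": [17,-10.8,0],"angular": [0,0,0],"claw": -1},
    {"slide": [17,-10.8,0],"angular": [0,0,0],"claw": -1},
  ],
)

```text
time: 16.85
ee_pos: [0.4786, 0.3381, 0.2695]
tcp_rot: [-180.0, 0.1, 62.5]
wrist_force: [-0.6, -0.5, -5.6]
opening: 0.0106
grasp_force: 58.6
```

>>> play_rows(
  increments=[
    {"slide": [9,-6,0],"angular": [0,0,0],"claw": -1},
    {"slide": [0,0,10],"angular": [0,0,0],"claw": -1},
    {"slide": [0,0,20],"angular": [0,0,0],"claw": -1},
    {"slide": [0,0,20],"angular": [0,0,0],"claw": -1},
    {"slide": [0,0,20],"angular": [0,0,0],"claw": -1},
    {"slide": [0,0,10],"angular": [0,0,0],"claw": -1},
    {"slide": [0,0,5],"angular": [0,0,0],"claw": -1},
    {"slide": [0,0,0],"angular": [0,0,0],"claw": -1},
  ],
)

```text
time: 17.65
ee_pos: [0.4781, 0.347, 0.1849]
tcp_rot: [-180.0, 0.0, 62.5]
wrist_force: [-1.0, -0.5, -5.2]
opening: 0.0109
grasp_force: 58.6
```

Run:
```python
from h import *
o=bot.get_obs();print(o["time"],o["ee_pos"],o["tcp_rot"],o["wrist_force"],o["grasp_force"])
a=snap("side","s3")[110:300,110:310];b=snap("scene","sc3")[60:250,310:510]
cv2.imwrite("pics/c3.png",cv2.resize(np.hstack([a,b]),None,fx=2,fy=2)[...,::-1])
```

```text
17.65 [0.47806545 0.34702816 0.18493048] [-1.79987209e+02  3.76444782e-02  6.24850689e+01] [-0.99581736 -0.47895384 -5.18922382] 58.61582100391388
```

View pics/c3.png

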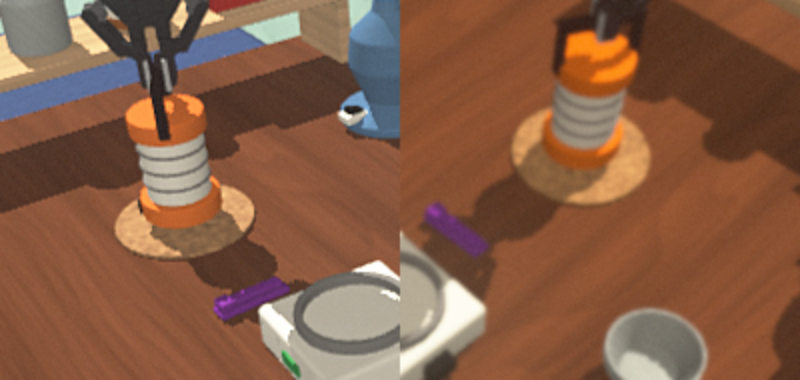

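Both views: lantern upright just above the mat, near its centre (side crop (180,215), scene crop (582,155)). Lower it softly.

>>> play_rows(
  increments=[
    {"slide": [0,0,4],"angular": [0,0,0],"claw": -1},
    {"slide": [0,0,4],"angular": [0,0,0],"claw": -1},
    {"slide": [0,0,3],"angular": [0,0,0],"claw": -1},
    {"slide": [0,0,1],"angular": [0,0,0],"claw": -1},
    {"slide": [0,0,1],"angular": [0,0,0],"claw": -1},
    {"slide": [0,0,1],"angular": [0,0,0],"claw": -1},
    {"slide": [0,0,0],"angular": [0,0,0],"claw": -1},
  ],
)

```text
time: 18.45
ee_pos: [0.4781, 0.3475, 0.1712]
tcp_rot: [-180.0, 0.0, 62.5]
wrist_force: [-0.0, -1.2, -5.4]
opening: 0.0109
grasp_force: 58.6
```

>>> play_rows(
  increments=[
    {"slide": [0,0,1],"angular": [0,0,0],"claw": -1},
    {"slide": [0,0,0.5],"angular": [0,0,0],"claw": -1},
    {"slide": [0,0,0],"angular": [0,0,0],"claw": -1},
  ],
)

```text
time: 18.75
ee_pos: [0.4784, 0.3477, 0.1705]
tcp_rot: [180.0, -0.1, 62.5]
wrist_force: [0.4, 0.1, 0.7]
opening: 0.0108
grasp_force: 59.4
```

Weight is on the mat. Release.

>>> play_rows(
  increments=[
    {"slide": [0,0,0],"angular": [0,0,0],"claw": -0.7},
    {"slide": [0,0,0],"angular": [0,0,0],"claw": -0.3},
    {"slide": [0,0,0],"angular": [0,0,0],"claw": 0.2},
    {"slide": [0,0,0],"angular": [0,0,0],"claw": 0.6},
    {"slide": [0,0,0],"angular": [0,0,0],"claw": 1},
    {"slide": [0,0,0],"angular": [0,0,0],"claw": 1},
    {"slide": [0,0,0],"angular": [0,0,0],"claw": 1},
    {"slide": [0,0,0],"angular": [0,0,0],"claw": 1},
  ],
)

```text
time: 19.55
ee_pos: [0.4782, 0.3475, 0.1698]
tcp_rot: [180.0, -0.0, 62.5]
wrist_force: [0.2, 0.1, 0.4]
opening: 0.085
grasp_force: 0.0
```

>>> play_rows(
  increments=[
    {"slide": [0,0,-10],"angular": [0,0,0],"claw": 1},
    {"slide": [0,0,-20],"angular": [0,0,0],"claw": 1},
    {"slide": [0,0,-30],"angular": [0,0,0],"claw": 1},
    {"slide": [0,0,-30],"angular": [0,0,0],"claw": 1},
    {"slide": [0,0,-30],"angular": [0,0,0],"claw": 1},
    {"slide": [0,0,0],"angular": [0,0,0],"claw": 1},
    {"slide": [0,0,0],"angular": [0,0,0],"claw": 1},
  ],
)

```text
time: 20.25
ee_pos: [0.4784, 0.3477, 0.2908]
tcp_rot: [180.0, -0.1, 62.5]
wrist_force: [-0.2, 0.6, -0.7]
opening: 0.0853
grasp_force: 0.0
```

Run:
```python
from h import *
o=bot.get_obs();print(o["time"],o["ee_pos"],o["wrist_force"],o["opening"])
a=snap("side","s4")[110:300,110:310];b=snap("scene","sc4")[60:250,310:510]
cv2.imwrite("pics/c4.png",cv2.resize(np.hstack([a,b]),None,fx=2,fy=2)[...,::-1])
```

```text
20.25 [0.47842095 0.34770394 0.29080348] [-0.24832449  0.62615589 -0.68854265] 0.08534687496423964
```

View pics/c4.png

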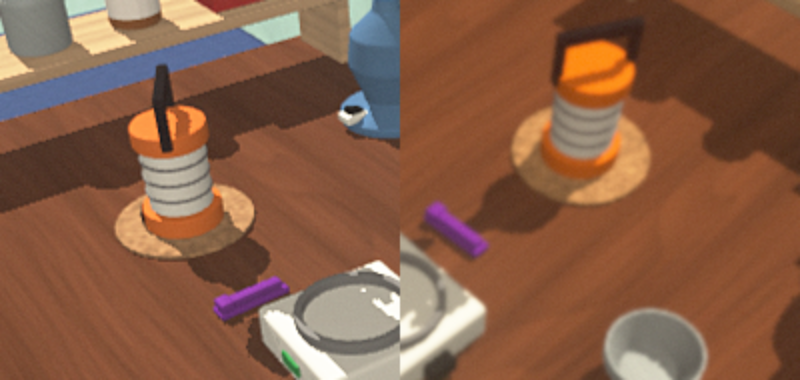

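The lantern stands upright and centred on the mat (side crop (182,215), scene crop (581,155)), with mat showing all round it and the gripper clear above. Hand in.

```bash
python3 -c "
from workcell import bot
print(bot.job_done())"
```

```text
the job is handed in; nothing more can be done
None
```

The pill bottle now stands upright in the blue tray and the lantern upright on the cork mat, both released and nothing else seen to have moved; I handed the job in at about 20 s of the 69 s allowed, and no verdict was returned.

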